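# Charge the pressure-tap leak checker

### The arm

A 6-joint arm with a two-finger parallel gripper is mounted at the origin on the work surface. World frame = base frame: x ahead of the robot, y to its left, z up, the work surface at z = 0. Lengths are in m, angles in degrees, forces in N, time in s.
With the tool pointing down it reaches from about 0.35 to 1 m from the base axis. Payload 7.1 kg.
Tool frame: the origin (TCP) lies on the centre line of the jaws, within the pads' length; the fingertips stand 11 mm ahead of it and the grasp point (between the pads) lies 8 mm behind it; z points along the fingers, y is the direction in which the jaws open and shut (so a half turn about z gives the same grasp; the last joint's range is limited). The gripper opens to 85 mm and grips with 20 to 120 N. Pads are 22 mm wide; open, the fingers measure 114 mm over their backs; the gripper's body (76 mm by 85 mm) begins 54 mm behind the grasp point. The pads swing forward as they close: fully open they stand 13 mm farther back than shut.
Start: joints at [66.234, 24.242, 93.386, -0, 62.372, -1.089], TCP at [0.241, 0.577, 0.242] pointing down, gripper open.
Joint ranges: [-172.04, 172.04], [-51.8, 120.97], [4.93, 147.93], [-75.15, 255.16], [6.16, 154.13], [-145.62, 145.62]. Speed limits (degrees/s): [136.94, 136.94, 172.46, 180, 180, 180].

### API

Orientations are given as a 3x3 rotation matrix whose columns are the frame's x, y, z axes.
In Python, from bench import bot gives the robot as it stands.
- The arm moves only by the tool step_arm, never from a script. Its argument "increments" is a list of rows, each an object of numbers: "x", "y", "z": the shift along the world's x, y, z in m; "wx", "wy", "wz": the turn, a rotation vector about the world's x, y, z in rad. In form: [{"x": .., "y": .., "z": .., "wx": .., "wy": .., "wz": ..}, ...]. A call has exactly 5 rows; each row is the pose to reach, as a shift and turn from the pose commanded when the call began; what a row does not reach only later rows make up. A row lasts 1/10 s, in which the tool goes at most 50 mm and 8.59 degrees, less where a joint would pass 70% of its speed; a pose out of reach is approached as far as the arm can. A call with a gripper value outside its range is refused whole. "gripper" is the opening, from 0 (shut) to 1 (fully open), set as the call begins (left out, the last holds). The fingers move at their own pace and stop on an object; "force" is the grip in N (left out, the last holds). Time passes only in rows, so rows that repeat a pose let the fingers close, or fill a call up. It gives the time, the measured TCP pose, the force and the opening at its end, in the units of the state.
- bot.observe(): the state, without advancing time (a new reading comes with each control period).
- bot.capture(name): name is "scene" or "top" or "wrist"; returns the picture (420x560x3 uint8, red, green, blue); there is no depth.
- bot.calibration(name): a dict with "K" (3x3 intrinsics, pixels), "T" (4x4, takes a point from camera to world coordinates). Camera axes: x right, y up, looking along -z (the intrinsics and any distortion apply to the point x, -y, -z); pixel columns grow to the right and rows downward; lengths in m; the calibration is good to about 2 mm. The wrist camera is an equidistant fisheye: a pixel r from the principal point sees the ray r / f radians off the axis. A picture is of the moment at which its call begins: read the wrist's pose just before it. calibration takes no time and is no camera call; for the wrist camera it gives the pose at the moment of the call.
- bot.finish_job(): hands the job in, once; it reports no verdict.
The state is a dict: "time": time; "joint_pos": joint angles; "dq": joint speeds; "effort": joint torques, N m; "ee_pos": TCP position; "tool_rot": TCP orientation; "wrist_force": force on the tool from outside, world axes, zero at the start; "moment": the same for the moment, N m; "finger_gap": finger opening in m.
Only numpy, scipy, OpenCV 4.12 (cv2) and the standard library are available. Lean on these libraries where they do the work, as an engineer would, in place of code of your own. Each camera call takes 0.05 s, during which the arm holds its last target.

### The job

Charge the leak-check hand pump: first push the orange-knobbed vent lever all the way over, away from the robot, to close the vent; only then pump the black plunger with full strokes, down to its stop and all the way back up, until the red indicator pin stands fully out with its green band showing. Finish with the plunger back up and the hand clear. Push and press only: do not touch the pin, and leave the loose things around the pump where they lie.

Things in the scene. Friction and masses are not known exactly. Their poses are not given: they have to be found in the camera images.
- pump: Leak-check hand pump, screwed to the bench: blue base plate 130 x 245 x 12 mm. Origin on the bench surface under the plunger's axis; z up, x points away from the robot when unturned (its yaw varies about 0.4 rad either way). In this frame: plunger axis at x 0, y 0; indicator block (grey, 66 x 60 mm, top 78 mm above the bench) and its pin at y +65 mm; vent lever at y -100 mm. The barrel is 48 mm wide and 105 mm high.
- plunger_top (a point): Centre of the top face of the black plunger cap (flat round cap, 44 mm across, 18 mm thick); 150 mm above the bench when up, moves down with the plunger.
- plunger (a joint): Plunger travel in m: 0 up, 0.024 down on its hard stop. A spring returns it (4.5 N at the top, 12 N at the bottom, 2 N more while lifting the pin). Use full strokes: the ratchet lifts the pin on the way down and takes the next tooth only when the plunger is back up (below 0.002). A stroke lifts the pin 10 mm, at times up to 18; 3 to 5 strokes are needed, extra ones do no harm.
- pin_top (a point): Top of the red indicator pin (10 mm across), standing up from the grey block. 82 mm above the bench when fully in, 130 mm when fully out; the pin stays where the pump has lifted it. The lowest 8 mm of the pin is a green band that comes clear of the block only when it is fully out.
- pin (a joint): How far the pin is out, in m: 0 in, 0.048 fully out (its stop). Starts anywhere from 0 to 0.010.
- vent_tip (a point): Centre of the orange ball (26 mm across) at the top of the vent lever, a 10 mm steel stem 80 mm long pivoted 34 mm above the bench at pump-frame x 0, y -100 mm.
- vent (a joint): Vent lever angle in rad about its pivot: 0 leaning toward the pump's -x (robot side), vent open; 0.5 upright; 1.0 leaning to the pump's +x against its stop, vent closed. Moves with under 2 N at the ball and stays where it is left. Starts from 0 to 0.25.
- plug_a: Loose brass tube plug standing on the bench near the pump's robot-side edge, 20 mm across, 34 mm tall, 30 g; origin at the underside. Leave alone.
- plug_b: Like plug_a, standing behind the pump. Leave alone.
- bottle: Loose amber glass jar with black cap standing behind the pump, 34 mm across, 65 mm tall; origin at the underside. Leave alone.
- insert: Loose polished aluminium leading edge insert, 46 x 160 x 24 mm, long along its y; origin at the underside. Leave alone.
- probe_holder: Loose black rubber-tipped probe holder, 20 x 148 x 20 mm, long along its y; origin at the underside. Leave alone.
- sight_tube: Loose glass sight tube with square brass ends, 24 x 162 x 24 mm, long along its y; origin at the underside. Leave alone.

How it is judged (in metres and radians):
On the way, in this order (a step that is already met when the one before it is completed fails the run):
1. the vent lever is pushed fully over (closed) (value of joint vent above 0.88 rad), for 0.2 s.
2. the indicator pin is pumped fully out (value of joint pin above 0.0455 m), for 0.2 s.
At the end, for the whole second after the job is handed in: The pin is out by more than 45.5 mm of its 48 mm, the vent lever is past 0.88 of its 1.0 rad, the plunger is back up to within 3 mm, and every loose thing lies within 20 mm of where it was (value of joint pin above 0.0455 m and value of joint vent above 0.88 rad and value of joint plunger below 0.003 m and distance of each of plug_a, plug_b, bottle, insert, probe_holder, sight_tube from where it was at the start of the episode below 0.02 m); the robot touches nothing.
It fails at once if the plunger is pressed more than 6 mm while the vent is open (value of joint plunger above 0.006 m and value of joint vent below 0.8 rad).
It fails at once if the hand touches the indicator pin (contact force between any of the fingers, the arm and pin above 0.5 N).
It fails at once if a loose thing (plug, jar, insert, probe holder or sight tube) is lifted, carried or knocked more than 20 mm (distance of any of plug_a, plug_b, bottle, insert, probe_holder, sight_tube from where it was at the start of the episode above 0.02 m).
It also fails if it takes over 48 s, if anything falls off the work surface, if the arm or the gripper's body presses on something with over 40 N, if the wrist force passes 120 N, or if a joint passes its speed limit or range.

## Working session

There is one attempt and no reset: what is moved stays moved. The work goes in short steps, Python scripts to look and compute and a tool call to move; the robot and the scene stay as the last step left them, time stands still between calls to the robot, and variables do not carry over. Pictures are saved under pics/ and viewed, and the job is handed in when it is done.

Besides the shell and the picture viewer there is one more tool, called after "Emit:" in YAML: its name, and indented under it one key for each argument. step_arm: Moves the arm, as the interface text tells. Its arguments: {"type":"object","properties":{"increments":{"type":"array"},"gripper":{"type":"number"},"force":{"type":"number"}},"required":["increments"]}

```bash
mkdir -p pics; ls; python3 - <<'E'
from bench import bot
import cv2
for n in ("scene","top"):
    cv2.imwrite(f"pics/{n}0.png",cv2.cvtColor(bot.capture(n),cv2.COLOR_RGB2BGR))
    c=bot.calibration(n);print(n,c)
s=bot.observe();print(s)
E
```

```text
pics
scene {'K': array([[427.01318819,   0.        , 281.36333053],
       [  0.        , 427.01318819, 218.06746856],
       [  0.        ,   0.        ,   1.        ]]), 'T': array([[-0.57530074, -0.49340031,  0.65236891,  1.24751945],
       [ 0.81782085, -0.33325759,  0.46915716,  0.46197255],
       [-0.0140754 ,  0.80342735,  0.5952364 ,  0.74827917],
       [ 0.        ,  0.        ,  0.        ,  1.        ]])}
top {'K': array([[448.15210577,   0.        , 270.89899601],
       [  0.        , 448.15210577, 199.97744658],
       [  0.        ,   0.        ,   1.        ]]), 'T': array([[ 0.02695577,  0.98860061, -0.14812908,  0.37012663],
       [-0.99924459,  0.03079737,  0.0237016 , -0.02767307],
       [ 0.02799341,  0.14737829,  0.98868398,  1.27325334],
       [ 0.        ,  0.        ,  0.        ,  1.        ]])}
{'time': 0.1, 'joint_pos': array([ 6.62330505e+01,  2.42802084e+01,  9.34270946e+01, -1.71889358e-03,
        6.23735311e+01, -1.09031034e+00]), 'dq': array([-0.05399912, -0.11200977, -0.19749859,  0.03067529,  0.12999115,
        0.00162454]), 'effort': array([-1.55289081e-04, -5.58424401e+01, -2.82441741e+01,  9.86663082e-06,
        3.00993444e-03, -1.11127039e-05]), 'ee_pos': array([0.24076114, 0.57624064, 0.24162144]), 'tool_rot': array([[-9.22700726e-01,  3.85516633e-01, -5.44259607e-04],
       [ 3.85517017e-01,  9.22699807e-01, -1.30188458e-03],
       [ 2.90075284e-07, -1.41107119e-03, -9.99999004e-01]]), 'wrist_force': array([ 0.03500563, -0.20266063,  0.08717893]), 'moment': array([-0.01425044, -0.00127102, -0.03719652]), 'finger_gap': 0.08583526945409807}
```

View pics/scene0.png

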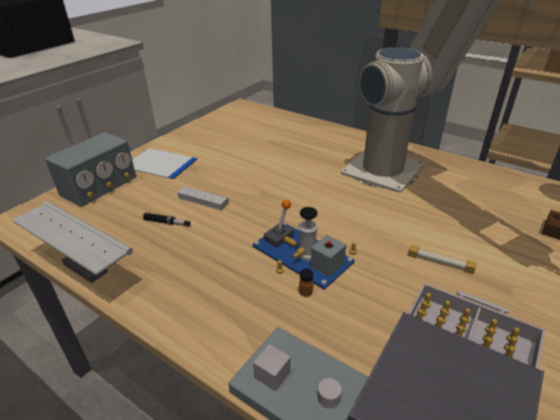

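View pics/top0.png

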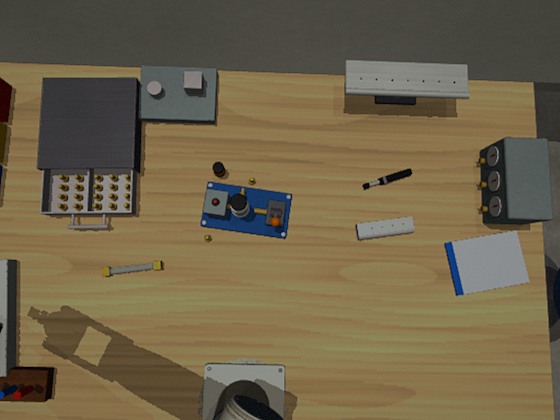

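The scene view shows the orange ball at about (286,204), the cap at (309,213) and the red pin at (329,244). In the top view the ball is at (276,222), the cap at (239,200), the pin at (216,202), and the jar and plugs stand around the blue plate. Next I'll measure these.

```bash
cat > h.py <<'E'
from bench import bot
import cv2,numpy as np
def ray(n,u,v,c=None):
    c=c or bot.calibration(n);K,T=c['K'],c['T']
    d=np.array([(u-K[0,2])/K[0,0],-(v-K[1,2])/K[1,1],-1.]);d=T[:3,:3]@d
    return T[:3,3],d/np.linalg.norm(d)
def plane(n,u,v,z):
    o,d=ray(n,u,v);return o+d*(z-o[2])/d[2]
def tri(a,b):
    (o1,d1),(o2,d2)=ray('scene',*a),ray('top',*b)
    A=np.stack([d1,-d2],1);t=np.linalg.lstsq(A,o2-o1,rcond=None)[0]
    p,q=o1+d1*t[0],o2+d2*t[1];return (p+q)/2,np.linalg.norm(p-q)
def proj(n,p):
    c=bot.calibration(n);K,T=c['K'],c['T'];q=T[:3,:3].T@(np.array(p)-T[:3,3])
    return K[0,0]*q[0]/-q[2]+K[0,2],K[1,1]*q[1]/q[2]+K[1,2]
def blobs(img,lo,hi,box,amin=8):
    h=cv2.cvtColor(img,cv2.COLOR_RGB2HSV);m=cv2.inRange(h,np.array(lo),np.array(hi))
    x0,y0,x1,y1=box;k=np.zeros_like(m);k[y0:y1,x0:x1]=m[y0:y1,x0:x1]
    n,l,s,c=cv2.connectedComponentsWithStats(k)
    return [(c[i].round(1).tolist(),s[i].tolist()) for i in range(1,n) if s[i,4]>=amin],k
E
python3 - <<'E'
from h import *
I={n:cv2.cvtColor(cv2.imread(f'pics/{n}0.png'),cv2.COLOR_BGR2RGB) for n in('scene','top')}
B={'scene':(240,180,370,300),'top':(190,150,310,250)}
for n in I:
    print(n,'orange',blobs(I[n],(5,190,150),(14,255,255),B[n])[0])
    print(' red',blobs(I[n],(170,120,60),(180,255,255),B[n],3)[0],blobs(I[n],(0,150,60),(4,255,255),B[n],3)[0])
    print(' black',blobs(I[n],(0,0,0),(180,255,45),B[n])[0])
    bl,m=blobs(I[n],(105,130,40),(125,255,255),B[n],30);print(' blue',bl)
    pts=np.argwhere(m)[:,::-1].astype(np.int32);
    r=cv2.minAreaRect(pts);print(cv2.boxPoints(r).round(1).tolist())
    x0,y0,x1,y1=B[n];z=cv2.resize(I[n][y0:y1,x0:x1],None,fx=5,fy=5,interpolation=cv2.INTER_CUBIC)
    cv2.imwrite(f'pics/{n}0z.png',cv2.cvtColor(z,cv2.COLOR_RGB2BGR))
E
```

```text
scene orange [([286.0, 202.4], [283, 200, 7, 5, 24])]
 red [([328.0, 244.2], [327, 243, 3, 3, 4])] [([328.7, 243.4], [327, 241, 4, 6, 15])]
 black [([308.0, 213.1], [301, 208, 15, 12, 138]), ([290.4, 233.9], [288, 232, 5, 5, 14]), ([273.6, 241.2], [265, 236, 19, 10, 69]), ([306.1, 275.2], [300, 269, 13, 13, 129])]
 blue [([297.1, 259.3], [254, 229, 99, 59, 1116])]
[[253.10000610351562, 245.5], [272.6000061035156, 213.0], [352.6000061035156, 261.0], [333.1000061035156, 293.5]]
top orange []
 red [] [([214.5, 201.1], [213, 199, 4, 5, 15])]
 black [([218.4, 168.7], [213, 162, 12, 15, 125]), ([237.2, 201.5], [227, 194, 20, 17, 244]), ([215.4, 202.4], [212, 199, 8, 7, 24]), ([218.4, 214.2], [205, 206, 23, 13, 61]), ([276.7, 209.4], [271, 208, 11, 6, 18]), ([242.7, 212.7], [238, 210, 9, 5, 13]), ([278.4, 216.1], [277, 215, 4, 3, 8]), ([268.7, 224.4], [266, 224, 6, 2, 9]), ([279.5, 225.7], [276, 224, 7, 4, 13])]
 blue [([249.3, 212.0], [201, 182, 90, 57, 2140])]
[[200.3000030517578, 225.39999389648438], [207.0, 181.1999969482422], [291.70001220703125, 193.89999389648438], [285.1000061035156, 238.1999969482422]]
```

```bash
ls pics
```

```text
scene0.png
scene0z.png
top0.png
top0z.png
```

View pics/scene0z.png

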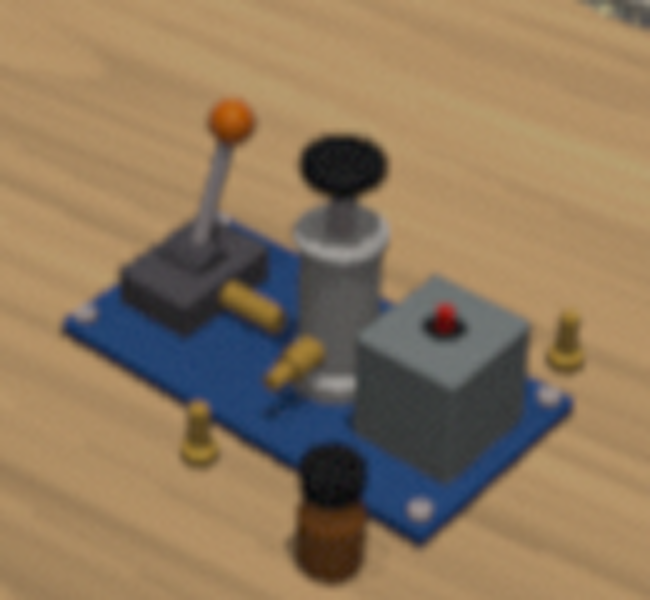

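View pics/top0z.png

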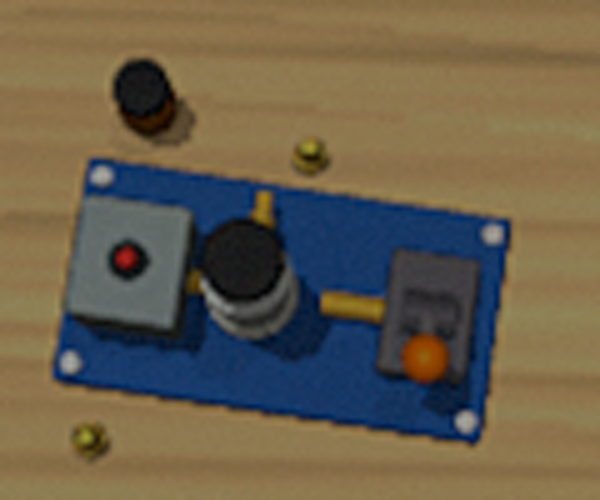

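```bash
python3 - <<'E'
from h import *
f=lambda u,v:(240+u/5,180+v/5); g=lambda u,v:(190+u/5,150+v/5)
print('ball',tri(f(231,121),g(425,357)))
print('cap',tri(f(342,160),g(243,257)), plane('top',*g(243,257),.15),plane('scene',*f(342,160),.15))
print('pin',tri(f(445,312),g(126,257)))
C=np.array([plane('top',*g(*p),.012) for p in [(90,158),(510,218),(478,442),(55,378)]])
print(C.round(4),C.mean(0)); 
ey=(C[0]-C[1]+C[3]-C[2]);yaw=np.arctan2(-ey[0],ey[1]);print('yaw',yaw,np.linalg.norm(ey)/2)
S=np.array([plane('scene',*f(*p),.012) for p in [(422,540),(65,325),(222,215),(572,405)]]);print(S.round(4))
e=S[0]-S[1];print('yawS',np.arctan2(-e[0],e[1]))
for n,a in (('plug_a',(90,445)),('plug_b',(310,160)),('bottle',(150,118))): print(n,plane('top',*g(*a),.01).round(3))
E
```

```text
ball (array([ 0.48840686, -0.06769302,  0.10788146]), np.float64(0.00036385522031492104))
cap (array([0.53239521, 0.02754804, 0.14713516]), np.float64(0.001014944960648836)) [0.53223761 0.02697016 0.15      ] [0.53556882 0.03006647 0.15      ]
pin (array([0.53928099, 0.09247655, 0.08710594]), np.float64(0.0004204119410551085))
[[ 0.6065  0.1229  0.012 ]
 [ 0.5794 -0.1177  0.012 ]
 [ 0.4511 -0.1022  0.012 ]
 [ 0.4802  0.1365  0.012 ]] [0.52930196 0.00989633 0.012     ]
yaw -0.11664685506663486 0.24132267077420988
[[ 0.611   0.1261  0.012 ]
 [ 0.5819 -0.1116  0.012 ]
 [ 0.455  -0.0976  0.012 ]
 [ 0.4866  0.141   0.012 ]]
yawS -0.12166272036659856
plug_a [0.443 0.115 0.01 ]
plug_b [ 0.61  -0.002  0.01 ]
bottle [0.631 0.09  0.01 ]
```

Pump yaw is about -0.12 rad, the cap is at (0.533, 0.028), the pivot at about (0.521, -0.071) and the vent at about 0.08 rad. I'll shut the fingers, square the tool to the pump and move to the robot side of the ball.

Emit:
step_arm:
  increments:
    - {"x": 0.013,"y": -0.042,"wz": 0.05}
    - {"x": 0.026,"y": -0.085,"wz": 0.1}
    - {"x": 0.04,"y": -0.127,"wz": 0.15}
    - {"x": 0.053,"y": -0.17,"wz": 0.2}
    - {"x": 0.066,"y": -0.212,"wz": 0.275}
  gripper: 0
  force: 30

```text
$.increments[0]: bad value
```

Emit:
step_arm:
  increments:
    - {"x": 0.013,"y": -0.042}
    - {"x": 0.026,"y": -0.085}
    - {"x": 0.04,"y": -0.127}
    - {"x": 0.053,"y": -0.17}
    - {"x": 0.066,"y": -0.212}

```text
$.increments[0]: bad value
```

Emit:
step_arm:
  increments:
    - {"x": 0.013,"y": -0.042}
    - {"x": 0.026,"y": -0.085}
    - {"x": 0.04,"y": -0.127}
    - {"x": 0.053,"y": -0.17}
    - {"x": 0.066,"y": -0.215}

```text
$.increments[0]: bad value
```

Emit:
step_arm:
  increments:
    - {"z": -0.03}
    - {"z": -0.06}
    - {"z": -0.09}
    - {"z": -0.12}
    - {"z": -0.143}

```text
$.increments[0]: bad value
```

```bash
python3 - <<'E'
from h import *
s=bot.observe();print(s['time'],s['ee_pos'],s['tool_rot'].round(3),s['wrist_force'],s['finger_gap'])
for n in('scene','top'):
    i=bot.capture(n);x0,y0,x1,y1={'scene':(230,150,370,290),'top':(190,150,310,270)}[n]
    cv2.imwrite(f'pics/{n}1.png',cv2.cvtColor(cv2.resize(i[y0:y1,x0:x1],None,fx=4,fy=4),cv2.COLOR_RGB2BGR))
E
```

```text
0.1 [0.24076114 0.57624064 0.24162144] [[-0.923  0.386 -0.001]
 [ 0.386  0.923 -0.001]
 [ 0.    -0.001 -1.   ]] [ 0.03500563 -0.20266063  0.08717893] 0.08583526945409807
```

The moves were refused because every row needs all six keys, so nothing has moved. I'll resend the rows in full.

Emit:
step_arm:
  increments:
    - {"x": 0.013,"y": -0.042,"z": 0,"wx": 0,"wy": 0,"wz": 0.05}
    - {"x": 0.026,"y": -0.085,"z": 0,"wx": 0,"wy": 0,"wz": 0.1}
    - {"x": 0.04,"y": -0.127,"z": 0,"wx": 0,"wy": 0,"wz": 0.15}
    - {"x": 0.053,"y": -0.17,"z": 0,"wx": 0,"wy": 0,"wz": 0.2}
    - {"x": 0.066,"y": -0.212,"z": 0,"wx": 0,"wy": 0,"wz": 0.275}
  gripper: 0
  force: 30

```text
time: 0.7
ee_pos: [0.307, 0.3629, 0.2422]
tool_rot: [[-0.993, 0.118, 0.0], [0.118, 0.993, -0.0], [-0.0, -0.0, -1.0]]
wrist_force: [1.4, 0.2, -0.3]
finger_gap: 0.0125
```

Emit:
step_arm:
  increments:
    - {"x": 0.013,"y": -0.042,"z": 0,"wx": 0,"wy": 0,"wz": 0}
    - {"x": 0.026,"y": -0.085,"z": 0,"wx": 0,"wy": 0,"wz": 0}
    - {"x": 0.04,"y": -0.127,"z": 0,"wx": 0,"wy": 0,"wz": 0}
    - {"x": 0.053,"y": -0.17,"z": 0,"wx": 0,"wy": 0,"wz": 0}
    - {"x": 0.066,"y": -0.212,"z": 0,"wx": 0,"wy": 0,"wz": 0}

```text
time: 1.2
ee_pos: [0.3731, 0.151, 0.2425]
tool_rot: [[-0.993, 0.12, 0.001], [0.12, 0.993, 0.0], [-0.0, 0.0, -1.0]]
wrist_force: [0.4, -0.1, -0.4]
finger_gap: -0.0001
```

Emit:
step_arm:
  increments:
    - {"x": 0.013,"y": -0.042,"z": 0,"wx": 0,"wy": 0,"wz": 0}
    - {"x": 0.026,"y": -0.085,"z": 0,"wx": 0,"wy": 0,"wz": 0}
    - {"x": 0.04,"y": -0.127,"z": 0,"wx": 0,"wy": 0,"wz": 0}
    - {"x": 0.053,"y": -0.17,"z": 0,"wx": 0,"wy": 0,"wz": 0}
    - {"x": 0.066,"y": -0.215,"z": 0,"wx": 0,"wy": 0,"wz": 0}

```text
time: 1.7
ee_pos: [0.4391, -0.0642, 0.2425]
tool_rot: [[-0.993, 0.121, 0.0], [0.121, 0.993, 0.0], [-0.0, 0.0, -1.0]]
wrist_force: [0.5, 0.3, -0.5]
finger_gap: 0.0001
```

Emit:
step_arm:
  increments:
    - {"x": 0,"y": 0,"z": -0.03,"wx": 0,"wy": 0,"wz": 0}
    - {"x": 0,"y": 0,"z": -0.06,"wx": 0,"wy": 0,"wz": 0}
    - {"x": 0,"y": 0,"z": -0.09,"wx": 0,"wy": 0,"wz": 0}
    - {"x": 0,"y": 0,"z": -0.12,"wx": 0,"wy": 0,"wz": 0}
    - {"x": 0,"y": 0,"z": -0.143,"wx": 0,"wy": 0,"wz": 0}

```text
time: 2.2
ee_pos: [0.4383, -0.0623, 0.0978]
tool_rot: [[-0.993, 0.121, -0.001], [0.121, 0.993, 0.0], [0.001, 0.0, -1.0]]
wrist_force: [1.0, 0.1, -0.1]
finger_gap: 0.0001
```

```bash
python3 - <<'E'
from h import *
s=bot.observe();print(s['time'],s['ee_pos'],s['tool_rot'].round(3),s['wrist_force'],s['finger_gap'])
for n in('scene','top'):
    i=bot.capture(n);x0,y0,x1,y1={'scene':(230,150,370,290),'top':(190,150,310,270)}[n]
    cv2.imwrite(f'pics/{n}1b.png',cv2.cvtColor(cv2.resize(i[y0:y1,x0:x1],None,fx=4,fy=4),cv2.COLOR_RGB2BGR))
E
```

```text
2.2 [ 0.43833453 -0.06234104  0.09779941] [[-0.993  0.121 -0.001]
 [ 0.121  0.993  0.   ]
 [ 0.001  0.    -1.   ]] [ 1.00453704  0.05899407 -0.06085179] 7.429586567876663e-05
```

View pics/scene1b.png

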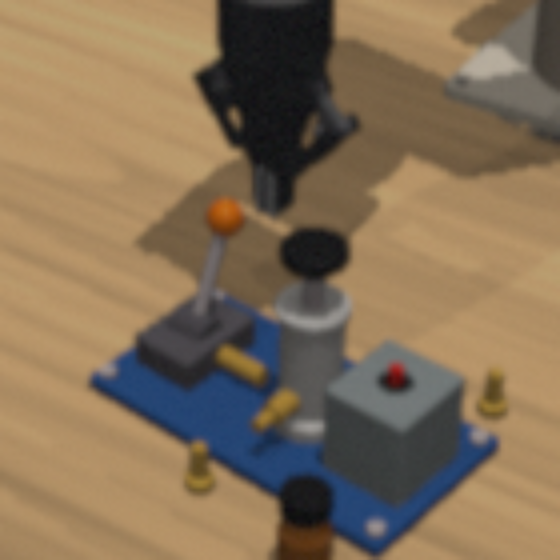

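View pics/top1b.png

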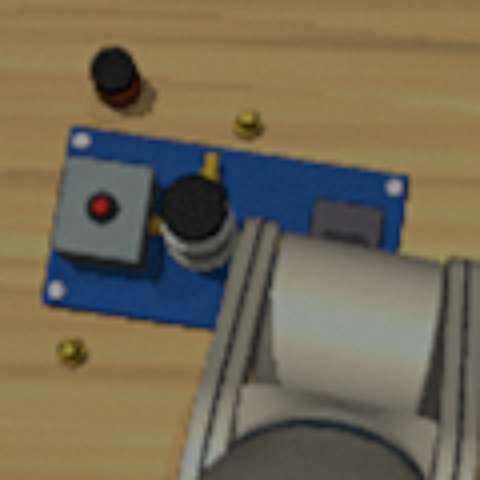

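The shut fingers stand robot-side of the ball and lined up with it, about 10 mm below its top, and nothing has been disturbed. Now the push along the pump's +x.

Emit:
step_arm:
  increments:
    - {"x": 0.015,"y": -0.003,"z": 0,"wx": 0,"wy": 0,"wz": 0}
    - {"x": 0.027,"y": -0.005,"z": 0,"wx": 0,"wy": 0,"wz": 0}
    - {"x": 0.039,"y": -0.007,"z": 0,"wx": 0,"wy": 0,"wz": 0}
    - {"x": 0.05,"y": -0.008,"z": 0,"wx": 0,"wy": 0,"wz": 0}
    - {"x": 0.06,"y": -0.009,"z": 0,"wx": 0,"wy": 0,"wz": 0}

```text
time: 2.8
ee_pos: [0.5002, -0.0714, 0.0999]
tool_rot: [[-0.993, 0.12, 0.001], [0.12, 0.993, -0.0], [-0.001, -0.0, -1.0]]
wrist_force: [-1.1, 0.4, 0.3]
finger_gap: 0.0001
```

Emit:
step_arm:
  increments:
    - {"x": 0.008,"y": -0.001,"z": 0,"wx": 0,"wy": 0,"wz": 0}
    - {"x": 0.016,"y": -0.002,"z": 0,"wx": 0,"wy": 0,"wz": 0}
    - {"x": 0.024,"y": -0.003,"z": 0,"wx": 0,"wy": 0,"wz": 0}
    - {"x": 0.031,"y": -0.004,"z": 0,"wx": 0,"wy": 0,"wz": 0}
    - {"x": 0.035,"y": -0.004,"z": 0,"wx": 0,"wy": 0,"wz": 0}

```text
time: 3.3
ee_pos: [0.5343, -0.0755, 0.0991]
tool_rot: [[-0.993, 0.12, -0.001], [0.12, 0.993, -0.0], [0.001, -0.0, -1.0]]
wrist_force: [-8.1, -1.1, 0.4]
finger_gap: -0.0002
```

```bash
python3 - <<'E'
from h import *
s=bot.observe();print(s['time'],s['ee_pos'],s['wrist_force'])
i=bot.capture('scene')
cv2.imwrite('pics/scene2.png',cv2.cvtColor(cv2.resize(i[150:290,230:370],None,fx=4,fy=4),cv2.COLOR_RGB2BGR))
print(blobs(i,(5,150,100),(14,255,255),(240,180,370,300),4)[0])
E
```

```text
3.3 [ 0.53425256 -0.07545873  0.09913523] [-8.08993217 -1.06515674  0.35977087]
[([267.4, 216.5], [263, 212, 10, 9, 69])]
```

View pics/scene2.png

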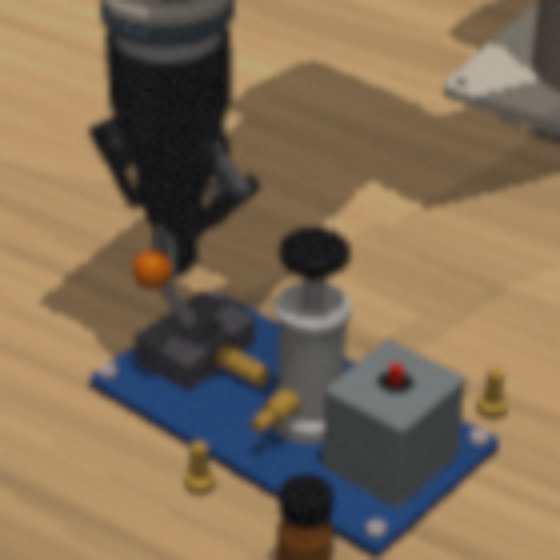

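The lever now leans away from the robot, with the ball at (153,268) in the crop. The 8 N reading means it is on its stop. I'll press 3 mm more, hold, then back off and lift.

Emit:
step_arm:
  increments:
    - {"x": 0.002,"y": 0,"z": 0,"wx": 0,"wy": 0,"wz": 0}
    - {"x": 0.003,"y": 0,"z": 0,"wx": 0,"wy": 0,"wz": 0}
    - {"x": 0.003,"y": 0,"z": 0,"wx": 0,"wy": 0,"wz": 0}
    - {"x": 0.003,"y": 0,"z": 0,"wx": 0,"wy": 0,"wz": 0}
    - {"x": 0.003,"y": 0,"z": 0,"wx": 0,"wy": 0,"wz": 0}

```text
time: 3.85
ee_pos: [0.5342, -0.0753, 0.0989]
tool_rot: [[-0.993, 0.12, -0.005], [0.12, 0.993, 0.0], [0.005, -0.0, -1.0]]
wrist_force: [-8.9, -2.1, 4.4]
finger_gap: 0.0001
```

Emit:
step_arm:
  increments:
    - {"x": -0.02,"y": 0.002,"z": 0,"wx": 0,"wy": 0,"wz": 0}
    - {"x": -0.04,"y": 0.004,"z": 0.02,"wx": 0,"wy": 0,"wz": 0}
    - {"x": -0.04,"y": 0.004,"z": 0.05,"wx": 0,"wy": 0,"wz": 0}
    - {"x": -0.04,"y": 0.004,"z": 0.08,"wx": 0,"wy": 0,"wz": 0}
    - {"x": -0.04,"y": 0.004,"z": 0.1,"wx": 0,"wy": 0,"wz": 0}

```text
time: 4.35
ee_pos: [0.4979, -0.0714, 0.2016]
tool_rot: [[-0.993, 0.121, 0.003], [0.121, 0.993, -0.0], [-0.003, -0.0, -1.0]]
wrist_force: [0.5, -0.5, 0.1]
finger_gap: 0.0004
```

```bash
python3 - <<'E'
from h import *
s=bot.observe();print(s['time'],s['ee_pos'],s['wrist_force'])
I={}
for n in('scene','top'):
    i=I[n]=bot.capture(n);x0,y0,x1,y1={'scene':(230,150,370,290),'top':(190,150,310,270)}[n]
    cv2.imwrite(f'pics/{n}3.png',cv2.cvtColor(cv2.resize(i[y0:y1,x0:x1],None,fx=4,fy=4),cv2.COLOR_RGB2BGR))
b=blobs(I['scene'],(5,150,100),(14,255,255),(240,180,370,300),4)[0];print(b)
for a in (0.08,.8,.88,1.0):
    t=a-.5;x=.08*np.sin(t);p=[.521+.993*x,-.071-.118*x,.034+.08*np.cos(t)];print(a,proj('scene',p))
E
```

```text
4.35 [ 0.49786956 -0.07142937  0.20157545] [ 0.50833876 -0.47445279  0.1449818 ]
[([267.5, 216.2], [263, 212, 10, 9, 71])]
0.08 (np.float64(286.25972508423416), np.float64(204.5556980001259))
0.8 (np.float64(271.6769502103227), np.float64(212.98852664801825))
0.88 (np.float64(270.08640067181136), np.float64(214.71841239857557))
1.0 (np.float64(267.7988507996526), np.float64(217.54253904670847))
```

View pics/scene3.png

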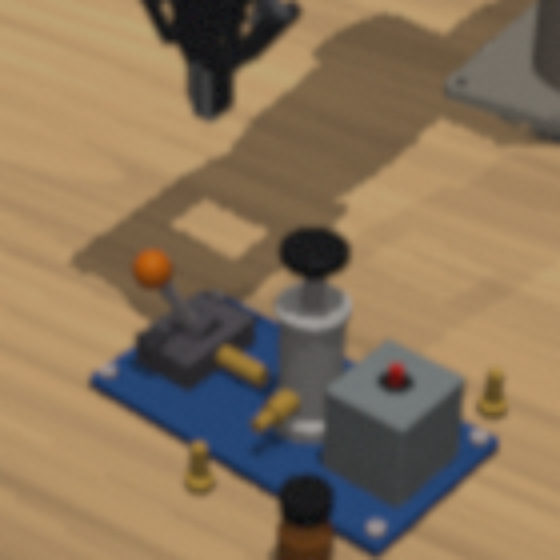

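The lever stays on its stop with the ball at (267.5,216.2), which matches about 1.0 rad. Next I move over the cap.

Emit:
step_arm:
  increments:
    - {"x": 0.01,"y": 0.03,"z": 0,"wx": 0,"wy": 0,"wz": 0}
    - {"x": 0.02,"y": 0.06,"z": 0,"wx": 0,"wy": 0,"wz": 0}
    - {"x": 0.035,"y": 0.099,"z": 0,"wx": 0,"wy": 0,"wz": 0}
    - {"x": 0.035,"y": 0.099,"z": -0.015,"wx": 0,"wy": 0,"wz": 0}
    - {"x": 0.035,"y": 0.099,"z": -0.03,"wx": 0,"wy": 0,"wz": 0}

```text
time: 4.95
ee_pos: [0.5324, 0.029, 0.1684]
tool_rot: [[-0.993, 0.118, 0.001], [0.118, 0.993, 0.0], [-0.001, 0.0, -1.0]]
wrist_force: [-0.0, -0.7, -0.4]
finger_gap: 0.0
```

```bash
python3 - <<'E'
from h import *
s=bot.observe();print(s['time'],s['ee_pos'],s['wrist_force'])
i=bot.capture('scene')
cv2.imwrite('pics/scene4.png',cv2.cvtColor(cv2.resize(i[150:290,230:370],None,fx=4,fy=4),cv2.COLOR_RGB2BGR))
E
```

```text
4.95 [0.53238547 0.02904175 0.16839585] [-0.02326713 -0.72822953 -0.4005818 ]
```

View pics/scene4.png

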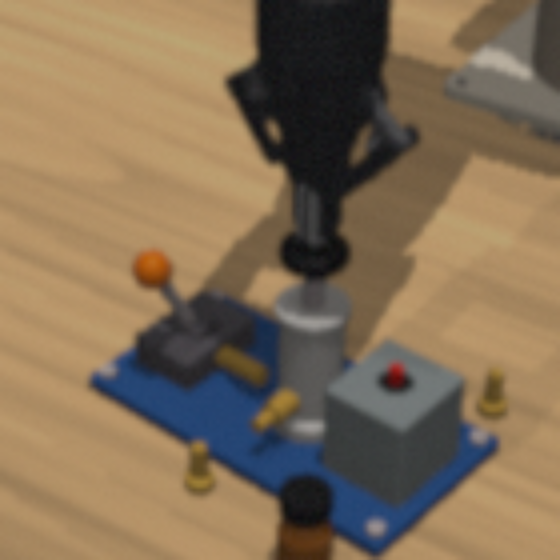

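The fingertips are centred about 8 mm above the cap, at (315,235) in the crop. First press, down to the stop.

Emit:
step_arm:
  increments:
    - {"x": 0,"y": 0,"z": -0.012,"wx": 0,"wy": 0,"wz": 0}
    - {"x": 0,"y": 0,"z": -0.022,"wx": 0,"wy": 0,"wz": 0}
    - {"x": 0,"y": 0,"z": -0.032,"wx": 0,"wy": 0,"wz": 0}
    - {"x": 0,"y": 0,"z": -0.036,"wx": 0,"wy": 0,"wz": 0}
    - {"x": 0,"y": 0,"z": -0.036,"wx": 0,"wy": 0,"wz": 0}

```text
time: 5.5
ee_pos: [0.532, 0.028, 0.1367]
tool_rot: [[-0.993, 0.121, 0.0], [0.121, 0.993, 0.001], [-0.0, 0.001, -1.0]]
wrist_force: [-15.5, 3.3, 42.5]
finger_gap: 0.0
```

```bash
python3 - <<'E'
from h import *
s=bot.observe();print(s['time'],s['ee_pos'],s['wrist_force'])
i=bot.capture('scene')
cv2.imwrite('pics/scene5.png',cv2.cvtColor(cv2.resize(i[150:290,230:370],None,fx=4,fy=4),cv2.COLOR_RGB2BGR))
E
```

```text
5.5 [0.53196231 0.02796649 0.13672706] [-15.45413398   3.34130968  42.53295103]
```

View pics/scene5.png

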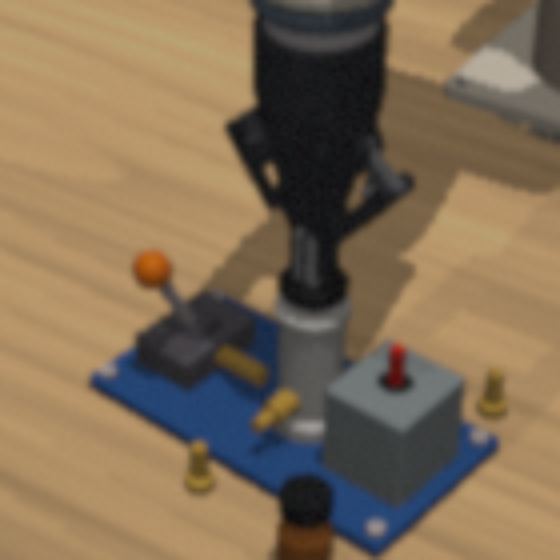

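The plunger is on its stop (42 N, so 1 mm less overdrive from here), and the pin has risen to (397,350) in the crop. I'll go up and repeat.

Emit:
step_arm:
  increments:
    - {"x": 0,"y": 0,"z": 0.014,"wx": 0,"wy": 0,"wz": 0}
    - {"x": 0,"y": 0,"z": 0.026,"wx": 0,"wy": 0,"wz": 0}
    - {"x": 0,"y": 0,"z": 0.036,"wx": 0,"wy": 0,"wz": 0}
    - {"x": 0,"y": 0,"z": 0.036,"wx": 0,"wy": 0,"wz": 0}
    - {"x": 0,"y": 0,"z": 0.036,"wx": 0,"wy": 0,"wz": 0}

```text
time: 6.05
ee_pos: [0.5319, 0.0274, 0.169]
tool_rot: [[-0.993, 0.121, -0.0], [0.121, 0.993, -0.0], [0.0, -0.0, -1.0]]
wrist_force: [1.0, 0.1, -0.6]
finger_gap: -0.0001
```

Emit:
step_arm:
  increments:
    - {"x": 0,"y": 0,"z": -0.012,"wx": 0,"wy": 0,"wz": 0}
    - {"x": 0,"y": 0,"z": -0.022,"wx": 0,"wy": 0,"wz": 0}
    - {"x": 0,"y": 0,"z": -0.031,"wx": 0,"wy": 0,"wz": 0}
    - {"x": 0,"y": 0,"z": -0.035,"wx": 0,"wy": 0,"wz": 0}
    - {"x": 0,"y": 0,"z": -0.035,"wx": 0,"wy": 0,"wz": 0}

```text
time: 6.55
ee_pos: [0.533, 0.0276, 0.1368]
tool_rot: [[-0.993, 0.12, 0.002], [0.12, 0.993, -0.0], [-0.002, 0.0, -1.0]]
wrist_force: [-9.9, -0.9, 41.6]
finger_gap: -0.0002
```

Emit:
step_arm:
  increments:
    - {"x": 0,"y": 0,"z": 0.014,"wx": 0,"wy": 0,"wz": 0}
    - {"x": 0,"y": 0,"z": 0.026,"wx": 0,"wy": 0,"wz": 0}
    - {"x": 0,"y": 0,"z": 0.035,"wx": 0,"wy": 0,"wz": 0}
    - {"x": 0,"y": 0,"z": 0.035,"wx": 0,"wy": 0,"wz": 0}
    - {"x": 0,"y": 0,"z": 0.035,"wx": 0,"wy": 0,"wz": 0}

```text
time: 7.05
ee_pos: [0.5312, 0.0277, 0.1682]
tool_rot: [[-0.993, 0.12, -0.002], [0.12, 0.993, -0.0], [0.002, -0.0, -1.0]]
wrist_force: [0.0, -0.4, -1.5]
finger_gap: -0.0004
```

Emit:
step_arm:
  increments:
    - {"x": 0,"y": 0,"z": -0.012,"wx": 0,"wy": 0,"wz": 0}
    - {"x": 0,"y": 0,"z": -0.022,"wx": 0,"wy": 0,"wz": 0}
    - {"x": 0,"y": 0,"z": -0.031,"wx": 0,"wy": 0,"wz": 0}
    - {"x": 0,"y": 0,"z": -0.035,"wx": 0,"wy": 0,"wz": 0}
    - {"x": 0,"y": 0,"z": -0.035,"wx": 0,"wy": 0,"wz": 0}

```text
time: 7.55
ee_pos: [0.5325, 0.0277, 0.1368]
tool_rot: [[-0.993, 0.12, 0.001], [0.12, 0.993, 0.0], [-0.001, 0.0, -1.0]]
wrist_force: [-11.2, -1.5, 42.5]
finger_gap: 0.0001
```

Emit:
step_arm:
  increments:
    - {"x": 0,"y": 0,"z": 0.014,"wx": 0,"wy": 0,"wz": 0}
    - {"x": 0,"y": 0,"z": 0.026,"wx": 0,"wy": 0,"wz": 0}
    - {"x": 0,"y": 0,"z": 0.035,"wx": 0,"wy": 0,"wz": 0}
    - {"x": 0,"y": 0,"z": 0.035,"wx": 0,"wy": 0,"wz": 0}
    - {"x": 0,"y": 0,"z": 0.035,"wx": 0,"wy": 0,"wz": 0}

```text
time: 8.05
ee_pos: [0.5312, 0.0277, 0.1682]
tool_rot: [[-0.993, 0.12, -0.002], [0.12, 0.993, -0.0], [0.002, -0.0, -1.0]]
wrist_force: [-0.6, 0.6, -0.4]
finger_gap: 0.0
```

```bash
python3 - <<'E'
from h import *
s=bot.observe();print(s['time'],s['ee_pos'],s['wrist_force'])
i=bot.capture('scene')
cv2.imwrite('pics/scene6.png',cv2.cvtColor(cv2.resize(i[150:290,230:370],None,fx=4,fy=4),cv2.COLOR_RGB2BGR))
E
```

```text
8.05 [0.53118408 0.02765509 0.16815192] [-0.64951536  0.60441279 -0.37167376]
```

View pics/scene6.png

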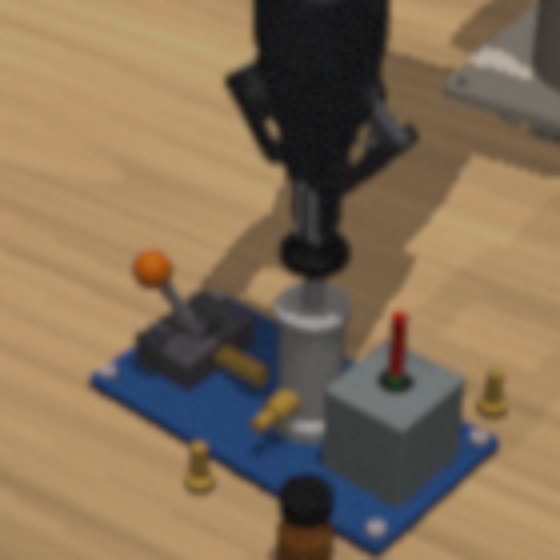

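After three strokes the pin tip is at (400,315) and the green band is just starting to show at (398,378). Two more strokes, then I'll clear the hand.

Emit:
step_arm:
  increments:
    - {"x": 0,"y": 0,"z": -0.012,"wx": 0,"wy": 0,"wz": 0}
    - {"x": 0,"y": 0,"z": -0.022,"wx": 0,"wy": 0,"wz": 0}
    - {"x": 0,"y": 0,"z": -0.031,"wx": 0,"wy": 0,"wz": 0}
    - {"x": 0,"y": 0,"z": -0.035,"wx": 0,"wy": 0,"wz": 0}
    - {"x": 0,"y": 0,"z": -0.035,"wx": 0,"wy": 0,"wz": 0}

```text
time: 8.6
ee_pos: [0.5326, 0.0277, 0.1368]
tool_rot: [[-0.993, 0.12, 0.001], [0.12, 0.993, 0.0], [-0.001, 0.0, -1.0]]
wrist_force: [-11.5, -0.9, 40.9]
finger_gap: -0.0001
```

Emit:
step_arm:
  increments:
    - {"x": 0,"y": 0,"z": 0.014,"wx": 0,"wy": 0,"wz": 0}
    - {"x": 0,"y": 0,"z": 0.026,"wx": 0,"wy": 0,"wz": 0}
    - {"x": 0,"y": 0,"z": 0.035,"wx": 0,"wy": 0,"wz": 0}
    - {"x": 0,"y": 0,"z": 0.035,"wx": 0,"wy": 0,"wz": 0}
    - {"x": 0,"y": 0,"z": 0.035,"wx": 0,"wy": 0,"wz": 0}

```text
time: 9.1
ee_pos: [0.5312, 0.0277, 0.1682]
tool_rot: [[-0.993, 0.12, -0.002], [0.12, 0.993, -0.0], [0.002, -0.0, -1.0]]
wrist_force: [-0.6, -0.1, -0.2]
finger_gap: 0.0003
```

Emit:
step_arm:
  increments:
    - {"x": 0,"y": 0,"z": -0.012,"wx": 0,"wy": 0,"wz": 0}
    - {"x": 0,"y": 0,"z": -0.022,"wx": 0,"wy": 0,"wz": 0}
    - {"x": 0,"y": 0,"z": -0.031,"wx": 0,"wy": 0,"wz": 0}
    - {"x": 0,"y": 0,"z": -0.035,"wx": 0,"wy": 0,"wz": 0}
    - {"x": 0,"y": 0,"z": -0.035,"wx": 0,"wy": 0,"wz": 0}

```text
time: 9.6
ee_pos: [0.5326, 0.0277, 0.1367]
tool_rot: [[-0.993, 0.12, 0.001], [0.12, 0.993, 0.0], [-0.001, 0.0, -1.0]]
wrist_force: [-11.1, 0.6, 42.4]
finger_gap: 0.0001
```

Emit:
step_arm:
  increments:
    - {"x": 0,"y": 0,"z": 0.014,"wx": 0,"wy": 0,"wz": 0}
    - {"x": 0,"y": 0,"z": 0.03,"wx": 0,"wy": 0,"wz": 0}
    - {"x": 0,"y": 0,"z": 0.06,"wx": 0,"wy": 0,"wz": 0}
    - {"x": 0,"y": 0,"z": 0.09,"wx": 0,"wy": 0,"wz": 0}
    - {"x": 0,"y": 0,"z": 0.115,"wx": 0,"wy": 0,"wz": 0}

```text
time: 10.1
ee_pos: [0.5315, 0.0277, 0.2489]
tool_rot: [[-0.993, 0.121, -0.002], [0.121, 0.993, -0.0], [0.002, -0.0, -1.0]]
wrist_force: [0.1, 0.4, 1.0]
finger_gap: -0.0002
```

Emit:
step_arm:
  increments:
    - {"x": -0.025,"y": 0,"z": 0,"wx": 0,"wy": 0,"wz": 0}
    - {"x": -0.05,"y": 0,"z": 0,"wx": 0,"wy": 0,"wz": 0}
    - {"x": -0.075,"y": 0,"z": 0,"wx": 0,"wy": 0,"wz": 0}
    - {"x": -0.1,"y": 0,"z": 0,"wx": 0,"wy": 0,"wz": 0}
    - {"x": -0.1,"y": 0,"z": 0,"wx": 0,"wy": 0,"wz": 0}

```text
time: 10.6
ee_pos: [0.4281, 0.0276, 0.2473]
tool_rot: [[-0.993, 0.12, -0.005], [0.12, 0.993, -0.0], [0.005, -0.001, -1.0]]
wrist_force: [0.4, 0.6, 0.1]
finger_gap: 0.0001
```

```bash
python3 - <<'E'
from h import *
s=bot.observe();print(s['time'],s['ee_pos'],s['wrist_force'])
i=bot.capture('scene')
cv2.imwrite('pics/scene7.png',cv2.cvtColor(cv2.resize(i[170:300,230:370],None,fx=5,fy=4.6),cv2.COLOR_RGB2BGR))
print('orange',blobs(i,(5,150,100),(14,255,255),(240,180,370,300),4)[0],'pin',blobs(i,(0,150,60),(4,255,255),(310,200,350,260),3)[0],'green',blobs(i,(40,80,40),(85,255,255),(310,200,350,260),2)[0],'black',blobs(i,(0,0,0),(180,255,45),(295,200,320,225))[0])
for z in (.082,.12,.127,.13): print(z,proj('scene',[.5393,.0925,z]))
E
```

```text
10.6 [0.42814292 0.02762996 0.24733563] [0.3953262  0.57374551 0.07408284]
orange [([267.5, 216.6], [263, 213, 10, 9, 65]), ([330.8, 228.8], [330, 228, 2, 3, 4])] pin [([329.0, 235.2], [328, 228, 3, 15, 31])] green [([328.1, 245.2], [326, 244, 5, 3, 10])] black [([308.3, 213.0], [301, 208, 16, 12, 152])]
0.082 (np.float64(328.80648198363696), np.float64(244.02938819496455))
0.12 (np.float64(329.64339021657406), np.float64(231.69495570228543))
0.127 (np.float64(329.80166575678345), np.float64(229.36227585863736))
0.13 (np.float64(329.86990053269614), np.float64(228.3566252938266))
```

View pics/scene7.png

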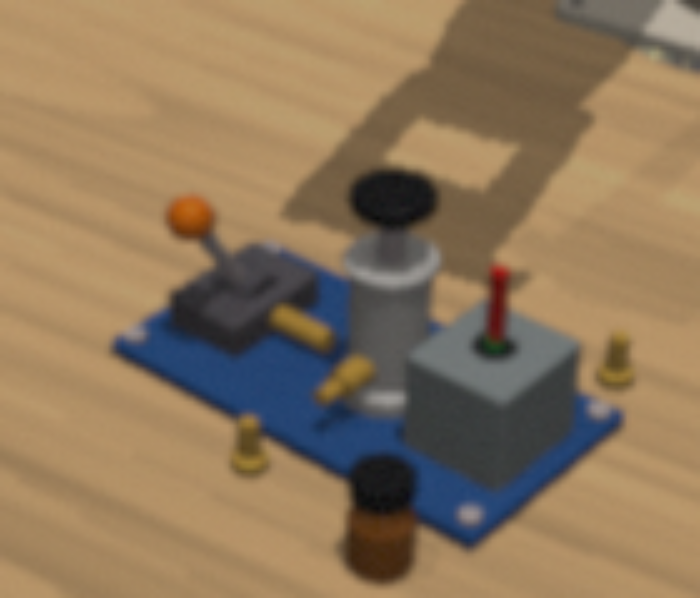

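The pin tip is at row 228, as predicted for 130 mm. It did not change over the last two full strokes, so it is on its stop, and the green band shows at (328,245). The cap is back at (308,213) as at the start, the vent ball is at its closed position, the nearby loose things are unmoved, and the hand is clear.

```bash
python3 - <<'E'
from bench import bot
print(bot.finish_job())
E
```

```text
the job is handed in; nothing more can be done
None
```

The pump is charged and the job is handed in at about 10.7 s of the 48 s; the hand-in gives no verdict.

I pushed the vent lever onto its stop with shut fingers, then gave the plunger five full strokes. Each stroke reached its stop at about 42 N and came all the way back up.

Last checks, from the scene camera:
- **Vent:** the ball is where about 1.0 rad puts it, so the vent is closed.
- **Pin:** the tip is at the image row expected for 130 mm. It did not visibly rise during the last two strokes, and the green band shows.
- **Plunger:** the cap is back at its starting position.
- **Loose things:** the plugs and jar look unmoved. I did not re-check the insert, probe holder and sight tube, but the hand never went near them.
- **Hand:** it stands clear, about 100 mm back toward the robot, with the wrist force near zero.

The first batch of moves was refused because of its row format, and nothing moved. No check failed or disagreed.

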